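# Strip the desk fan for cleaning: left-hand spinner nut, then the blade

## Task

Take the blade off the desk fan for cleaning. Its spinner nut has a left-hand thread: turn it clockwise, seen from above, until the line engraved on the nut meets the line engraved on the blade's hub, then lift it off and stand it right way up on the black monitor riser. After that draw the blade straight up off the shaft and lay it flat, boss up and with no paddle over the edge, on the round cork tile; set both parts down rather than letting them drop, and do not disturb the stapler or the bell.

Things in the scene. Friction and masses are not known exactly. Their poses are not given: they have to be found in the camera images.
- fan: White desk fan on a round foot, fixed, head tilted to face straight up, front guard off; its shaft is locked. Origin: under the foot's centre, z up along the shaft. The round shroud about the blade is 236 mm across, its rim 155 mm up; the yoke pivots stand out to 134 mm from the axis along +y and -y, below the rim. The blade rests 135 mm up, its hub slotted over a cross pin 6 mm high.
- thread_top (a point): Top end of the shaft's 23 mm steel thread, on the shaft's axis, 203 mm above the cart top, 20 mm above the nut's seat. Left-hand, coarse: clockwise seen from above the nut climbs 16 mm per full turn (2.5 mm per rad), with 1.5 mm of axial slack. Until the thread has run out the nut cannot be pulled off; counter-clockwise it jams within 0.5 rad; let go, it stays where it is.
- nut_mid (a point): Centre (half-way up) of the white plastic spinner nut screwed down on the blade's boss, 70 g: a hexagon 50 mm across flats, 58 mm across corners, 46 mm high, open underneath (25 mm bore, 24 mm deep). z points out of its top; x points at the corner with the engraved line; the flats face 30, 90, 150 .. degrees from x. An engraved curved arrow on top shows the way to loosen.
- nut_mark (a point): Outer end of the line engraved on the nut's top face, 24 mm from its axis. At the start the nut must turn clockwise by 135 to 165 degrees until this line and the hub's line point the same way from the shaft, seen from above. From about 15 degrees before that point the thread has run out and the nut lifts straight off.
- blade_boss (a point): Centre of the boss of the grey five-paddle blade (120 g, 184 mm across), z up the shaft, x towards the hub's line. The boss, gripped once the nut is off, is a near-round stub 48 mm across, 24 mm high, on a hub disc 84 mm across; paddles lie below the disc's top. This point is 36 mm above the blade's underside, 12 mm above the disc's top face. Raised 75 mm it is clear of the shaft.
- hub_mark (a point): Middle of the line engraved in the top face of the blade's hub disc, 35 mm from the axis, 24 mm above the blade's underside; it runs radially from beside the nut to the disc's edge. The blade is keyed to the shaft and cannot turn by more than 5 degrees.
- riser: Black plastic monitor riser, fixed: a flat top 320 mm (its x) by 220 mm (its y), 90 mm high, on two side legs. Origin on the cart top under its centre.
- cork: Round cork board tile lying on the cart top, fixed, 280 mm across and 10 mm thick. Origin under its centre.
- stapler: Rose-gold stapler, loose, 145 mm long (its x), 36 mm wide, 52 mm high. Origin under its centre. A bystander.
- bell: Brass-look aluminium counter bell, loose, 88 mm across, 58 mm high. Origin under its centre. A bystander.
Mind the look-alikes: they are no part of the job. What is meant by the part that bears nut_mid is not orange, and is the smaller of those in its own colour. Of the things shaped like the part that bears blade_boss, the grey one is meant.

How it is judged:
By the outcome, as a careful person would: the job done as asked, in the order asked, and still so for the second after the job is handed in, with the robot touching nothing.
It also fails if it takes over 67 s, if anything falls off the work surface, if the arm or the gripper's body presses on something with over 40 N, if the wrist force passes 120 N, or if a joint passes its speed limit or range.

## Robot

A 6-joint arm with a two-finger parallel gripper is mounted at the origin on the work surface. World frame = base frame: x ahead of the robot, y to its left, z up, the work surface at z = 0. Lengths are in m, angles in degrees, forces in N, time in s.
With the tool pointing down it reaches from about 0.275 to 1 m from the base axis. Payload 8.4 kg.
Tool frame: the origin (TCP) lies midway between the tips of the shut fingers; the grasp point (between the pads) lies manip.grip_point_offset behind it (manip.grip_point_offset is the distance from the TCP to the grasp point, in m); x points along the fingers, z is the direction in which the jaws open and shut, and the axes are right-handed (so a half turn about x gives the same grasp; the last joint's range is limited). The gripper opens to 85 mm and grips with 20 to 120 N. Pads are 22 mm wide; open, the fingers measure 114 mm over their backs; the gripper's body (76 mm by 85 mm) begins 54 mm behind the grasp point. The pads swing forward as they close: fully open they stand 13 mm farther back than shut.
Start: joints at [-76.914, 20.225, 93.587, -0, 66.188, -0.138], TCP at [0.143, -0.608, 0.231] pointing down, gripper open.
Joint ranges: [-150.9, 150.9], [-52.94, 120.26], [3.33, 152.33], [-74.26, 254.26], [0, 154.13], [-172.89, 172.89]. Speed limits (degrees/s): [127.2, 127.2, 159.86, 180, 180, 180].

## Interface

Orientations are given as [roll, pitch, yaw] about the fixed x, y, z axes, in that order (R = Rz(yaw) Ry(pitch) Rx(roll)).
In Python, from rig import manip, optics, ticket gives the robot as it stands. The module is installed in compiled form; this text tells all that it offers.
- The arm moves only by the tool jog_arm, never from a script. Its argument "motion" is a list of rows, each an object with "claw": the finger opening in m, from 0 to 0.0854; "translation": the shift along the tool's x, y, z in m, a list of three; "spin": the turn about the tool's x in rad. A call has 1 to 8 rows; each row shifts and turns the commanded pose from where the row before left it, along the tool's axes as they then stand; what a row does not reach is not made up. A row lasts 1/10 s, in which the tool goes at most 50 mm and 8.59 degrees, less where a joint would pass 70% of its speed; a pose out of reach is approached as far as the arm can. A call is refused whole if a number of a shift passes 0.05 or a number of a turn 0.15, either way. A call with a gripper value outside its range is refused whole. The fingers move at their own pace and stop on an object; "squeeze" is the grip in N (left out, the last holds). Time passes only in rows, so rows that do not move let the fingers close. It gives the time, the measured TCP pose, the force and the opening at its end, in the units of the state.
- manip.read_state(): the state, without advancing time (a new reading comes with each control period).
- optics.capture(name): name is "scene" or "top" or "wrist"; returns a dict with "color" (384x512x3 uint8, blue, green, red), "range_z" (384x512 float32, m along the optical axis (not along the pixel's ray), 0 where there is no reading), "K" (3x3 intrinsics, pixels), "position" and "rotation" of the camera in the world. Camera axes: x right, y down, z forward; pixel columns grow to the right and rows downward; lengths in m; the calibration is good to about 2 mm. The wrist camera is an equidistant fisheye: a pixel r from the principal point sees the ray r / f radians off the axis. A picture is of the moment at which its call begins.
- ticket.hand_in(): hands the job in, once; it reports no verdict.
The state is a dict: "t": time; "q": joint angles; "qvel": joint speeds; "joint_torque": joint torques, N m; "position": TCP position; "tool_rot": TCP orientation; "contact_force": force on the tool from outside, world axes, zero at the start; "wrist_torque": the same for the moment, N m; "gripper_width": finger opening in m.
Only numpy, scipy, OpenCV 4.12 (cv2) and the standard library are available. Lean on these libraries where they do the work, as an engineer would, in place of code of your own. Each camera call takes 0.05 s, during which the arm holds its last target.

## Working session

There is one attempt and no reset: what is moved stays moved. The work goes in short steps, Python scripts to look and compute and a tool call to move; the robot and the scene stay as the last step left them, time stands still between calls to the robot, and variables do not carry over. Pictures are saved under pics/ and viewed, and the job is handed in when it is done.

Besides the shell and the picture viewer there is one more tool, called after "Request:" as a command line: name --argument value ..., lists and objects as JSON in quotes. jog_arm: Moves the arm, as the interface text tells. Its arguments: {"type":"object","properties":{"motion":{"type":"array","items":{"type":"object","properties":{"claw":{"type":"number"},"translation":{"type":"array","items":{"type":"number"}},"spin":{"type":"number"}}}},"squeeze":{"type":"number"}},"required":["motion"]}

```bash
mkdir -p pics
python3 - <<'E'
from rig import manip, optics
import cv2,json,numpy as np
s=manip.read_state()
for k,v in s.items(): print(k,np.round(v,4))
print(manip.grip_point_offset)
for n in ["scene","top","wrist"]:
    c=optics.capture(n); cv2.imwrite(f"pics/{n}0.png",c["color"]); np.savez(f"{n}0.npz",**c)
    print(n,c["K"].tolist(),np.round(c["position"],3),np.round(c["rotation"],3).tolist())
E
ls
```

```text
t 0.0
q [-7.69144e+01  2.02632e+01  9.36318e+01 -1.00000e-04  6.61885e+01
 -1.35900e-01]
qvel [-0.0353 -0.1248 -0.0444 -0.0072  0.0272  0.0725]
joint_torque [-1.10000e-03 -6.05253e+01 -3.42074e+01 -2.00000e-04  9.30000e-03
 -0.00000e+00]
position [ 0.1428 -0.6079  0.2305]
tool_rot [179.9267  89.9165 103.1482]
contact_force [-0.0301 -0.2491 -0.0805]
wrist_torque [-0.0713 -0.0138  0.0046]
gripper_width 0.0851
0.0187
scene [[466.52325322288686, 0.0, 258.3816169479149], [0.0, 466.52325322288686, 189.09882685728908], [0.0, 0.0, 1.0]] [ 1.113 -0.147  1.115] [-144.874, 0.11, 76.087]
top [[494.36384464781, 0.0, 252.5302434395536], [0.0, 494.36384464781, 194.57194178139628], [0.0, 0.0, 1.0]] [0.253 0.016 1.759] [-172.177, -0.517, -89.214]
wrist [[297.3186396354542, 0.0, 249.58344064782756], [0.0, 297.3186396354542, 192.00224223665842], [0.0, 0.0, 1.0]] [ 0.221 -0.59   0.373] [161.7, 0.047, -76.843]
pics
scene0.npz
top0.npz
wrist0.npz
```

View pics/scene0.png

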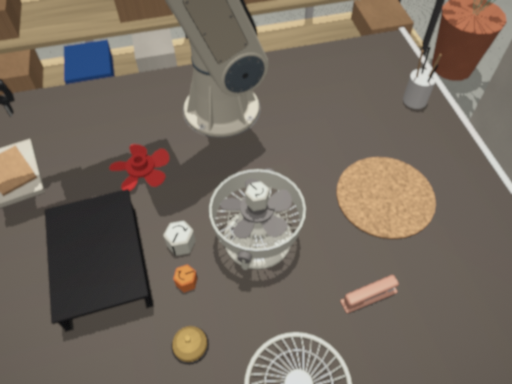

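View pics/top0.png

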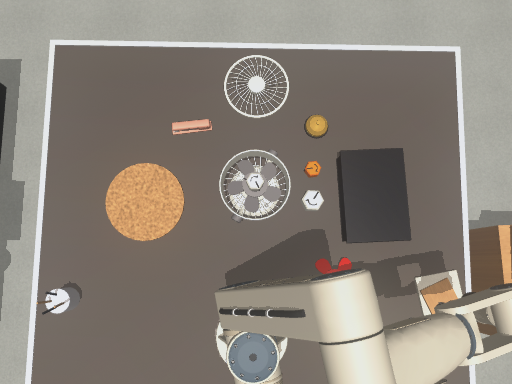

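View pics/wrist0.png

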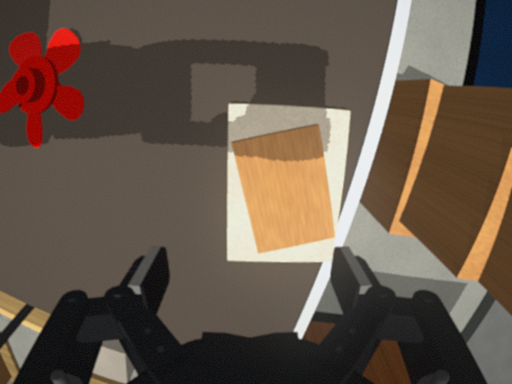

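```bash
cat > h.py <<'E'
import numpy as np,cv2
from scipy.spatial.transform import Rotation as R
def load(n): return dict(np.load(n))
def Rc(c):
    return R.from_euler('xyz',np.array(c["rotation"]),degrees=True).as_matrix()
def dirs(c,u,v):
    K=c["K"];u=np.asarray(u,float);v=np.asarray(v,float)
    return np.stack([(u-K[0,2])/K[0,0],(v-K[1,2])/K[1,1],np.ones_like(u)],-1)
def fdirs(c,u,v):
    K=c["K"];u=np.asarray(u,float)-K[0,2];v=np.asarray(v,float)-K[1,2]
    r=np.hypot(u,v);th=r/K[0,0];s=np.where(r>0,np.sin(th)/np.maximum(r,1e-9),1/K[0,0])
    return np.stack([u*s,v*s,np.cos(th)],-1)
def plane(c,u,v,z,fish=False):
    d=(fdirs if fish else dirs)(c,u,v)@Rc(c).T
    p=np.array(c["position"]);return p+d*((z-p[2])/d[...,2])[...,None]
def proj(c,P):
    q=(np.asarray(P)-np.array(c["position"]))@Rc(c);return (c["K"]@(q/q[...,2:]).T).T[...,:2]
def fproj(c,P):
    q=(np.asarray(P)-np.array(c["position"]))@Rc(c);rho=np.hypot(q[...,0],q[...,1])
    th=np.arctan2(rho,q[...,2]);k=c["K"][0,0]*th/np.maximum(rho,1e-9)
    return np.stack([c["K"][0,2]+q[...,0]*k,c["K"][1,2]+q[...,1]*k],-1)
E
python3 - <<'E'
from h import *
for n,pts in (("top",[(255,183),(313,200),(313,168),(145,202),(375,195),(192,127),(317,126)]),("scene",[(257,187),(179,234),(386,196),(95,255),(370,293),(189,343)])):
    c=load(n+"0.npz")
    for u,v in pts:
        z=c["range_z"][v-1:v+2,u-1:u+2]; z=np.median(z[z>0]) if (z>0).any() else 0
        P=np.array(c["position"])+Rc(c)@(dirs(c,u,v)*z); print(n,u,v,np.round(P,4))
t=load("top0.npz")["color"];s=load("scene0.npz")["color"]
a=cv2.resize(t[140:225,210:340],None,fx=6,fy=6,interpolation=cv2.INTER_CUBIC);cv2.imwrite("pics/tc.png",a)
a=cv2.resize(s[160:300,150:320],None,fx=4,fy=4,interpolation=cv2.INTER_CUBIC);cv2.imwrite("pics/sc.png",a)
E
```

```text
top 255 183 [ 0.5    -0.0018  0.2262]
top 313 200 [ 0.4702 -0.2056  0.0601]
top 313 168 [ 0.5855 -0.2076  0.0475]
top 145 202 [0.4606 0.3859 0.0099]
top 375 195 [ 0.4867 -0.4137  0.09  ]
top 192 127 [0.7273 0.2228 0.0469]
top 317 126 [ 0.7395 -0.2231  0.0421]
scene 257 187 [ 5.012e-01 -1.000e-04  2.290e-01]
scene 179 234 [ 0.4817 -0.2038  0.0618]
scene 386 196 [0.4695 0.3876 0.0091]
scene 95 255 [ 0.5065 -0.4107  0.0884]
scene 370 293 [0.7481 0.2192 0.05  ]
scene 189 343 [ 0.76   -0.2239  0.0456]
```

View pics/tc.png

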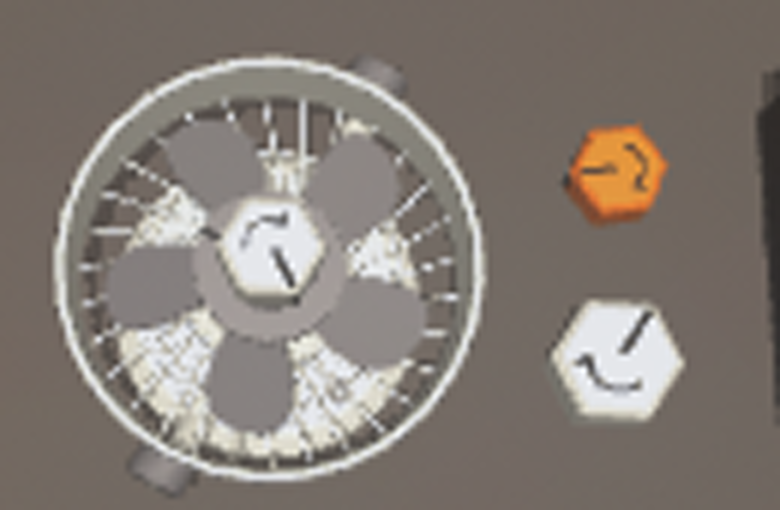

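View pics/sc.png

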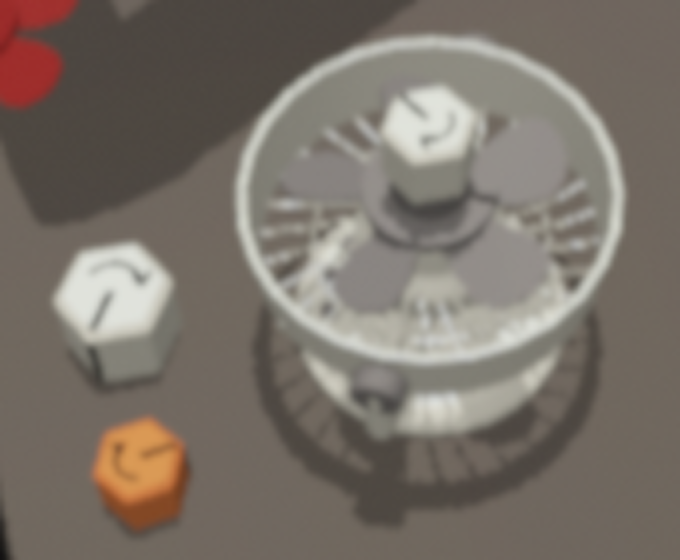

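Run:
```python
from h import *
c=load("top0.npz")
full=lambda x,y:(210+(x+.5)/6-.5,140+(y+.5)/6-.5)
def P(x,y,z): return plane(c,*full(x,y),z)[:2]
# nut top by mask
im=c["color"];
# corners from crop (hex): 
m=np.zeros(im.shape[:2],np.uint8)
g=im.min(2)
sub=g[170:195,243:268];print((sub>185).sum())
lab=cv2.connectedComponents(((g>190)*255).astype(np.uint8))[1];l=lab[181,253];ys,xs=np.where(lab==l);print(len(xs),xs.min(),xs.max(),ys.min(),ys.max())
hull=cv2.convexHull(np.stack([xs,ys],1).astype(np.int32));M=cv2.moments(hull);cu,cv_=M['m10']/M['m00'],M['m01']/M['m00']
n=plane(c,cu,cv_,.229);print("nut centre",cu,cv_,n)
o=n[:2]
for name,x,y,z in (("nutin",275,252,.229),("nutout",296,298,.229),("hub",210,232,.159)):
    d=P(x,y,z)-o;print(name,np.round(P(x,y,z),4),np.hypot(*d),np.degrees(np.arctan2(d[1],d[0])))
# shroud rim ellipse at z .155
ctr=[(58,262),(485,262),(270,62),(270,480)]
pp=[P(x,y,.155) for x,y in ctr];print(np.round(pp,4),"rim c",(pp[2][0]+pp[3][0])/2,(pp[0][1]+pp[1][1])/2)
# cork, riser
hsv=cv2.cvtColor(im,cv2.COLOR_BGR2HSV)
mk=cv2.inRange(hsv,(8,90,80),(25,255,255));mk[:,:90]=0;mk[:,200:]=0
cs=max(cv2.findContours(mk,0,1)[0],key=cv2.contourArea);(e,ax,_)=cv2.fitEllipse(cs);print("cork",e,ax,plane(c,*e,.01))
mk=((im.max(2)<45)*255).astype(np.uint8);mk[:,:330]=0;mk[:140]=0;mk[250:]=0
cs=max(cv2.findContours(mk,0,1)[0],key=cv2.contourArea);r=cv2.minAreaRect(cs);print("riser",r,plane(c,*r[0],.09),np.round([plane(c,*q,.09)[:2] for q in cv2.boxPoints(r)],3))
print(R.from_euler('xyz',[179.9267,89.9165,103.1482],degrees=True).as_matrix().round(3))
s=load("scene0.npz");print(proj(s,np.array([n])))
```

```text
188
164 247 263 173 188
nut centre 254.7966573816156 180.6016713091922 [ 0.50713002 -0.00103339  0.229     ]
nutin [ 0.504 -0.003] 0.003670772887261851 -147.27896594785088
nutout [ 0.4799 -0.0143] 0.03026736776744048 -154.0464238775404
hub [0.5261 0.0318] 0.03789232831949697 59.97591056865904
[[ 5.089e-01  1.147e-01]
 [ 5.124e-01 -1.191e-01]
 [ 6.225e-01  2.000e-04]
 [ 3.910e-01 -2.900e-03]] rim c 0.5067616760835805 -0.002189430320045427
cork (144.32699584960938, 201.50753784179688) (76.65826416015625, 78.66422271728516) [0.46227616 0.38833802 0.01      ]Traceback (most recent call last):
  File "<stdin>", line 25, in <module>
ValueError: max() iterable argument is empty
```

Run:
```python
from h import *
c=load("top0.npz");im=c["color"]
print(im[195,375],im[195,325])
mk=((im.max(2)<50)*255).astype(np.uint8);mk[:,:336]=0;mk[:140]=0;mk[250:]=0;mk[:,415:]=0
cs=max(cv2.findContours(mk,0,1)[0],key=cv2.contourArea);r=cv2.minAreaRect(cs);print("riser",r,plane(c,*r[0],.09),np.round([plane(c,*q,.09)[:2] for q in cv2.boxPoints(r)],3))
print(R.from_euler('xyz',[179.9267,89.9165,103.1482],degrees=True).as_matrix().round(3))
```

```text
[64 64 66] [ 98 103 113]
riser ((341.32745361328125, 198.583740234375), (83.28779602050781, 3.562352180480957), 85.91438293457031) [ 0.47265201 -0.298379    0.09      ] [[ 0.616 -0.284]
 [ 0.618 -0.296]
 [ 0.332 -0.313]
 [ 0.331 -0.301]]
[[-0.     0.973  0.229]
 [ 0.001  0.229 -0.973]
 [-1.     0.    -0.001]]
```

Request:
jog_arm --motion '[{"claw":0.085,"translation":[-0.012,0.03,-0.03]},{"claw":0.085,"translation":[-0.012,0.031,-0.032]},{"claw":0.085,"translation":[-0.012,0.031,-0.032]},{"claw":0.085,"translation":[-0.012,0.031,-0.032]},{"claw":0.085,"translation":[-0.012,0.031,-0.032]},{"claw":0.085,"translation":[-0.012,0.031,-0.032]},{"claw":0.085,"translation":[-0.012,0.031,-0.032]},{"claw":0.085,"translation":[-0.012,0.031,-0.032]}]' --squeeze 40

```text
schema error: expected keys claw, translation, spin
```

Request:
jog_arm --motion '[{"claw":0.085,"translation":[0,0.031,-0.032]},{"claw":0.085,"translation":[0,0.031,-0.032]},{"claw":0.085,"translation":[0,0.031,-0.032]},{"claw":0.085,"translation":[0,0.031,-0.032]},{"claw":0.085,"translation":[0,0.031,-0.032]},{"claw":0.085,"translation":[0,0.031,-0.032]},{"claw":0.085,"translation":[0,0.03,-0.031]},{"claw":0.085,"translation":[0,0.028,-0.029]}]'

```text
schema error: expected keys claw, translation, spin
```

Request:
jog_arm --motion '[{"spin":-0.149},{"spin":-0.149},{"spin":-0.149},{"spin":-0.149},{"spin":-0.149},{"spin":-0.149},{"spin":-0.149},{"spin":-0.149}]'

```text
schema error: expected keys claw, translation, spin
```

Request:
jog_arm --motion '[{"spin":-0.149},{"spin":-0.149},{"spin":-0.149},{"spin":-0.149},{"spin":-0.149},{"spin":-0.149},{"spin":-0.149},{"spin":0}]'

```text
schema error: expected keys claw, translation, spin
```

```bash
cat > snap.py <<'E'
from rig import manip,optics
import sys,numpy as np,cv2
from h import *
n,cam=sys.argv[1],sys.argv[2]
c=optics.capture(cam);cv2.imwrite(f"pics/{n}.png",c["color"]);np.savez(n+".npz",**c)
s=manip.read_state();A=R.from_euler('xyz',s["tool_rot"],degrees=True).as_matrix()
print(s["t"],np.round(s["q"],1),np.round(s["position"],4),"zaz",np.degrees(np.arctan2(A[1,2],A[0,2])),"xdir",A[:,0].round(4),s["gripper_width"],np.round(s["contact_force"],1),np.round(s["wrist_torque"],2))
np.savez(n+"_s.npz",A=A,p=s["position"])
E
python3 snap.py w1 wrist; python3 snap.py t1 top
```

```text
0.2 [-76.9  20.2  93.6  -0.   66.2  -0.1] [ 0.1429 -0.6081  0.2308] zaz -76.77558828302446 xdir [-2.e-04  9.e-04 -1.e+00] 0.08501211478997545 [ 0.3 -1.  -0.8] [0.02 0.01 0.05]
0.25 [-76.9  20.2  93.6   0.   66.2  -0.1] [ 0.1429 -0.6082  0.2309] zaz -76.7759019233282 xdir [-1.e-04  6.e-04 -1.e+00] 0.08544046688664161 [-0.  -0.3  0.1] [ 0.05 -0.03  0.06]
```

View pics/w1.png

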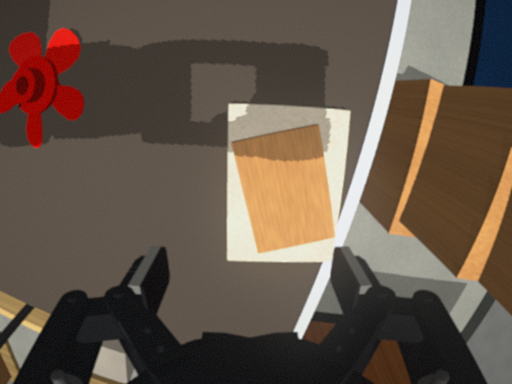

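All keys are required, so nothing moved; the picture shows the same view as at the start.

Request:
jog_arm --motion '[{"claw":0.085,"spin":0,"translation":[-0.012,0.03,-0.03]},{"claw":0.085,"spin":0,"translation":[-0.012,0.031,-0.032]},{"claw":0.085,"spin":0,"translation":[-0.012,0.031,-0.032]},{"claw":0.085,"spin":0,"translation":[-0.012,0.031,-0.032]},{"claw":0.085,"spin":0,"translation":[-0.012,0.031,-0.032]},{"claw":0.085,"spin":0,"translation":[-0.012,0.031,-0.032]},{"claw":0.085,"spin":0,"translation":[-0.012,0.031,-0.032]},{"claw":0.085,"spin":0,"translation":[-0.012,0.031,-0.032]}]' --squeeze 40

```text
t: 1.05
position: [0.3258, -0.303, 0.3279]
tool_rot: [41.2, 90.0, -35.6]
contact_force: [0.9, -0.4, 0.6]
gripper_width: 0.085
```

Request:
jog_arm --motion '[{"claw":0.085,"spin":0,"translation":[0,0.031,-0.032]},{"claw":0.085,"spin":0,"translation":[0,0.031,-0.032]},{"claw":0.085,"spin":0,"translation":[0,0.031,-0.032]},{"claw":0.085,"spin":0,"translation":[0,0.031,-0.032]},{"claw":0.085,"spin":0,"translation":[0,0.031,-0.032]},{"claw":0.085,"spin":0,"translation":[0,0.031,-0.032]},{"claw":0.085,"spin":0,"translation":[0,0.03,-0.031]},{"claw":0.085,"spin":0,"translation":[0,0.028,-0.029]}]'

```text
t: 1.85
position: [0.5059, -0.0015, 0.3274]
tool_rot: [78.7, 90.0, 1.9]
contact_force: [0.8, 0.5, -0.3]
gripper_width: 0.0849
```

Request:
jog_arm --motion '[{"claw":0.085,"translation":[0,0,0],"spin":-0.149},{"claw":0.085,"translation":[0,0,0],"spin":-0.149},{"claw":0.085,"translation":[0,0,0],"spin":-0.149},{"claw":0.085,"translation":[0,0,0],"spin":-0.149},{"claw":0.085,"translation":[0,0,0],"spin":-0.149},{"claw":0.085,"translation":[0,0,0],"spin":-0.149},{"claw":0.085,"translation":[0,0,0],"spin":-0.149},{"claw":0.085,"translation":[0,0,0],"spin":-0.149}]'

```text
t: 2.65
position: [0.5051, -0.0035, 0.3272]
tool_rot: [-177.9, 90.0, 174.0]
contact_force: [0.4, -0.0, 0.1]
gripper_width: 0.0851
```

Request:
jog_arm --motion '[{"claw":0.085,"translation":[0,0,0],"spin":-0.149},{"claw":0.085,"translation":[0,0,0],"spin":-0.149},{"claw":0.085,"translation":[0,0,0],"spin":-0.149},{"claw":0.085,"translation":[0,0,0],"spin":-0.149},{"claw":0.085,"translation":[0,0,0],"spin":-0.149},{"claw":0.085,"translation":[0,0,0],"spin":-0.149},{"claw":0.085,"translation":[0,0,0],"spin":-0.149},{"claw":0.085,"translation":[0,0,0],"spin":0}]'

```text
t: 3.45
position: [0.5051, -0.0035, 0.3272]
tool_rot: [131.4, 90.0, -177.2]
contact_force: [0.2, -0.4, -1.5]
gripper_width: 0.0853
```

```bash
python3 snap.py w2 wrist; python3 snap.py t2 top
```

```text
3.5 [ -0.6   4.6 101.2   0.   74.3 -51.7] [ 0.5051 -0.0035  0.3272] zaz 51.09370934198706 xdir [-1.e-04  0.e+00 -1.e+00] 0.08488919312906 [-0.3 -0.1 -1.3] [-0.02  0.03  0.03]
3.55 [ -0.6   4.6 101.2  -0.   74.3 -51.6] [ 0.5051 -0.0035  0.3273] zaz 51.02244251252068 xdir [-0. -0. -1.] 0.08508870242086353 [ 0.3 -0.3  1. ] [0.01 0.02 0.06]
```

View pics/w2.png

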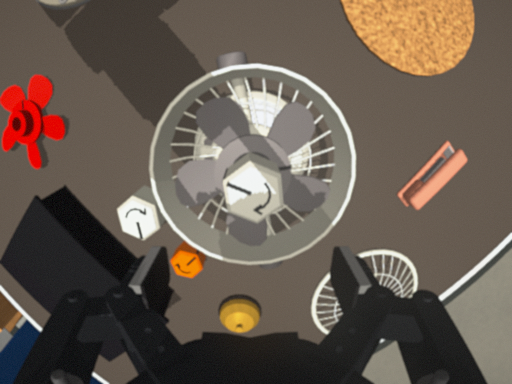

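View pics/t2.png

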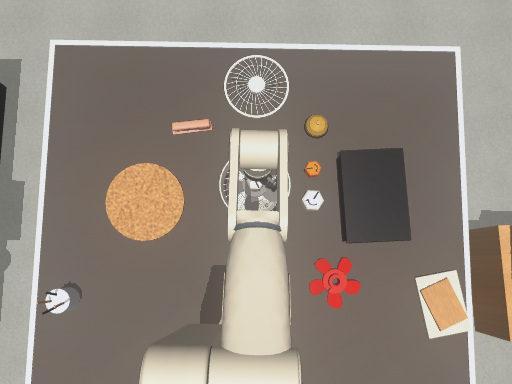

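Run:
```python
from h import *
c=load("w2.npz");im=c["color"]
a=cv2.resize(im[120:250,180:330],None,fx=5,fy=4.5,interpolation=cv2.INTER_CUBIC);
a=cv2.resize(im[120:240,180:330],None,fx=5,fy=5,interpolation=cv2.INTER_CUBIC);cv2.imwrite("pics/w2c.png",a)
```

```text
(no output)
```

View pics/w2c.png

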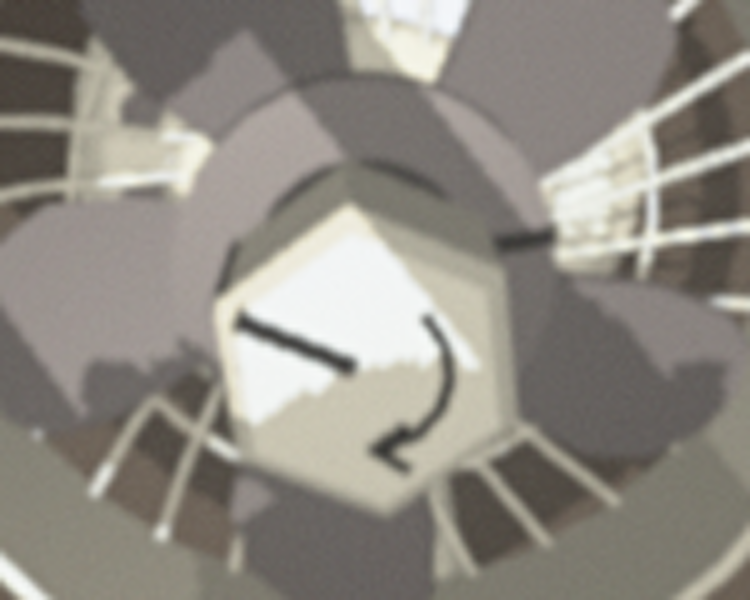

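Run:
```python
from h import *
c=load("w2.npz");s=load("w2_s.npz")
f=lambda x,y:(180+(x+.5)/5-.5,120+(y+.5)/5-.5)
W=lambda x,y,z:plane(c,*f(x,y),z,True)[:2]
cor=np.array([W(x,y,.229) for x,y in [(350,205),(215,300),(240,450),(385,515),(515,425),(500,268)]])
o=cor.mean(0);d=cor-o;az=np.degrees(np.arctan2(d[:,1],d[:,0]));print(o,np.hypot(*d.T).round(4),az.round(1),"mod60",(az%60).round(1))
for n,x,y,z in(("mo",240,322,.229),("mi",352,368,.229),("hi",500,243,.159),("hm",526,239,.159),("ho",552,236,.159)):
    w=W(x,y,z);d=w-o;print(n,w.round(4),np.hypot(*d).round(4),np.degrees(np.arctan2(d[1],d[0])).round(1))
print((W(240,322,.229)-W(352,368,.229)),(W(552,236,.159)-W(500,243,.159)))
# rim at z=.155
im=c["color"]
print(s["p"],c["position"])
```

```text
[ 0.50544359 -0.00105694] [0.0278 0.0282 0.0274 0.0286 0.0281 0.0279] [ 147.6 -152.2  -92.9  -32.2   27.5   88.6] mod60 [27.6 27.8 27.1 27.8 27.5 28.6]
mo [ 0.4862 -0.0134] 0.0229 -147.5
mi [ 0.5044 -0.0037] 0.0028 -110.8
hi [0.5208 0.0244] 0.0297 58.9
hm [0.5235 0.0293] 0.0354 59.2
ho [0.5265 0.0342] 0.0411 59.1
[-0.01828833 -0.00968282] [0.00577446 0.00982973]
[ 0.50511973 -0.00352598  0.32723664] [0.44054931 0.04671638 0.46966997]
```

Request:
jog_arm --motion '[{"claw":0.085,"translation":[0.02,0.001,0.002],"spin":-0.117},{"claw":0.085,"translation":[0.03,0,0],"spin":0},{"claw":0.085,"translation":[0.03,0,0],"spin":0},{"claw":0.085,"translation":[0.03,0,0],"spin":0},{"claw":0.085,"translation":[0.02,0,0],"spin":0},{"claw":0.085,"translation":[0.009,0,0],"spin":0},{"claw":0.07,"translation":[0,0,0],"spin":0}]'

```text
t: 4.25
position: [0.5051, -0.0014, 0.1874]
tool_rot: [122.1, 89.9, 180.0]
contact_force: [-0.1, -0.0, 0.7]
gripper_width: 0.0725
```

Request:
jog_arm --motion '[{"claw":0.06,"translation":[0,0,0],"spin":0},{"claw":0.055,"translation":[0,0,0],"spin":0},{"claw":0.045,"translation":[0,0,0],"spin":0},{"claw":0.04,"translation":[0,0,0],"spin":0},{"claw":0.04,"translation":[0,0,0],"spin":0}]' --squeeze 40

```text
t: 4.75
position: [0.5066, -0.0013, 0.1896]
tool_rot: [-57.0, 89.9, 1.0]
contact_force: [-0.9, 0.6, 7.2]
gripper_width: 0.0499
```

```bash
python3 snap.py w3 wrist
```

```text
4.8 [ -0.3  12.4 110.4   0.   57.1 -58.3] [ 0.5066 -0.0013  0.1896] zaz 57.972265045010566 xdir [ 2.4e-03  1.0e-04 -1.0e+00] 0.049712133879034365 [-0.9  0.7  6.9] [ 0.05  0.16 -0.01]
```

View pics/w3.png

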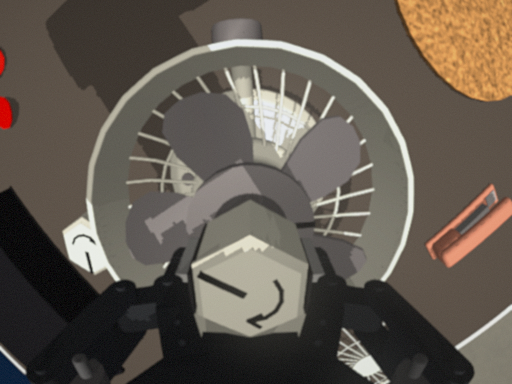

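Request:
jog_arm --motion '[{"claw":0.04,"translation":[-0.0003,0,0],"spin":0.1},{"claw":0.04,"translation":[-0.0003,0,0],"spin":0.13},{"claw":0.04,"translation":[-0.0003,0,0],"spin":0.13},{"claw":0.04,"translation":[-0.0003,0,0],"spin":0.13},{"claw":0.04,"translation":[-0.0003,0,0],"spin":0.13},{"claw":0.04,"translation":[-0.0003,0,0],"spin":0.13}]' --squeeze 50

```text
t: 5.4
position: [0.5064, -0.0013, 0.1908]
tool_rot: [-11.8, 89.9, 2.9]
contact_force: [1.6, 1.0, -1.0]
gripper_width: 0.0494
```

```bash
python3 snap.py w4 wrist
```

```text
5.45 [ -0.3  12.3 110.3   0.   57.3 -14.6] [ 0.5064 -0.0013  0.1908] zaz 14.25102203057824 xdir [ 1.8e-03  2.0e-04 -1.0e+00] 0.04974786630116103 [1.5 1.2 1.7] [ 0.04 -0.26 -0.03]
```

View pics/w4.png

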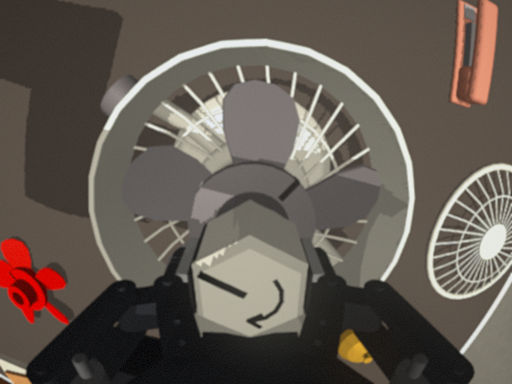

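The nut turns with the gripper (its line is still at (222,285) while the hub line moved to (289,190)). Continuing.

Request:
jog_arm --motion '[{"claw":0.04,"translation":[-0.0004,0,0],"spin":0.14},{"claw":0.04,"translation":[-0.0004,0,0],"spin":0.14},{"claw":0.04,"translation":[-0.0004,0,0],"spin":0.14},{"claw":0.04,"translation":[-0.0004,0,0],"spin":0.14},{"claw":0.04,"translation":[-0.0004,0,0],"spin":0.14},{"claw":0.04,"translation":[-0.0004,0,0],"spin":0.14},{"claw":0.04,"translation":[-0.0004,0,0],"spin":0.14}]'

```text
t: 6.15
position: [0.5072, -0.0005, 0.1936]
tool_rot: [64.7, 89.8, 23.3]
contact_force: [4.7, 4.1, -2.4]
gripper_width: 0.0495
```

Request:
jog_arm --motion '[{"claw":0.04,"translation":[-0.0004,0,0],"spin":0.14},{"claw":0.04,"translation":[-0.0004,0,0],"spin":0.14},{"claw":0.04,"translation":[-0.0004,0,0],"spin":0.14},{"claw":0.04,"translation":[-0.0003,0,0],"spin":0.14},{"claw":0.04,"translation":[-0.0003,0,0],"spin":0.14},{"claw":0.04,"translation":[-0.0003,0,0],"spin":0.13},{"claw":0.04,"translation":[0,0,0],"spin":0}]'

```text
t: 6.85
position: [0.5076, -0.0015, 0.196]
tool_rot: [84.1, 89.7, -4.7]
contact_force: [6.1, -1.6, -0.2]
gripper_width: 0.0495
```

```bash
python3 snap.py w5 wrist; python3 snap.py s5 scene
```

```text
6.9 [ -0.3  11.9 110.   -0.   57.8  88.3] [ 0.5076 -0.0015  0.196 ] zaz -88.59804225331409 xdir [ 4.4e-03 -4.0e-04 -1.0e+00] 0.04947925772229222 [ 6.1  0.  -0.3] [-0.16 -0.83  0.01]
6.95 [ -0.3  11.9 110.   -0.   57.8  88.2] [ 0.5077 -0.0015  0.196 ] zaz -88.54777715209799 xdir [ 4.5e-03 -4.0e-04 -1.0e+00] 0.04900086242880642 [ 4.7 -1.4 -0.3] [-0.12 -0.95  0.  ]
```

View pics/w5.png

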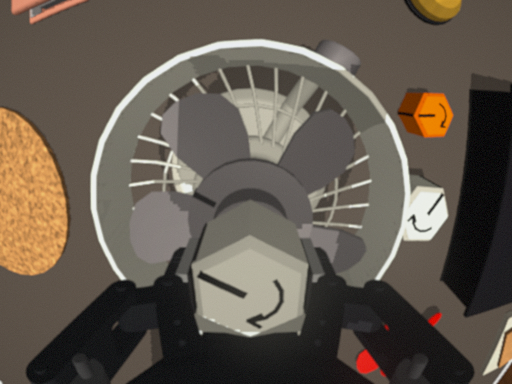

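Run:
```python
from h import *
c=load("w5.npz");im=c["color"]
a=cv2.resize(im[170:310,170:320],None,fx=5,fy=4.2,interpolation=cv2.INTER_CUBIC);a=cv2.resize(im[170:290,170:270],None,fx=5,fy=5,interpolation=cv2.INTER_CUBIC);cv2.imwrite("pics/w5c.png",im[170:310,170:320].repeat(4,0).repeat(4,1))
```

```text
(no output)
```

View pics/w5c.png

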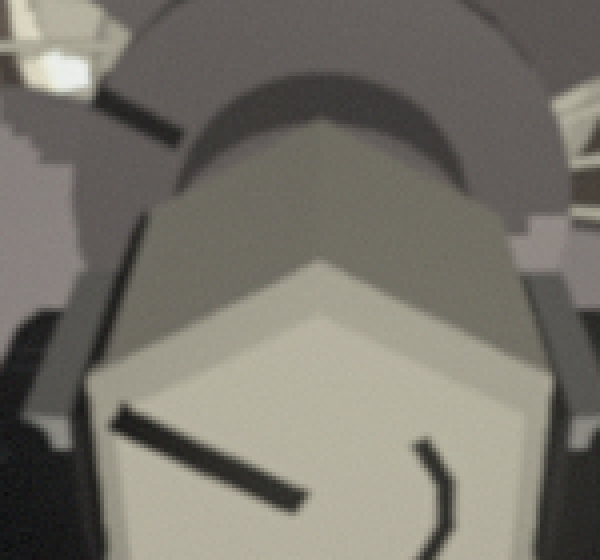

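Run:
```python
from h import *
c=load("w5.npz")
W=lambda x,y,z:plane(c,170+(x+.5)/4-.5,170+(y+.5)/4-.5,z,True)[:2]
az=lambda d:np.degrees(np.arctan2(d[1],d[0])).round(1)
o=np.array([.5065,-.0013])
for z in(.233,.2355,.238):
    a,b=W(118,416,z),W(300,500,z);print("nut",a.round(4),b.round(4),az(a-b),az(a-o))
a,b=W(98,97,.159),W(182,138,.159);print("hub",a.round(4),b.round(4),az(a-b),az(a-o),az(b-o),np.hypot(*(a-o)),np.hypot(*(b-o)))
```

```text
nut [0.5153 0.02  ] [5.047e-01 5.000e-04] 61.6 67.6
nut [0.517  0.0196] [5.067e-01 4.000e-04] 61.6 63.3
nut [0.5187 0.0191] [5.086e-01 4.000e-04] 61.6 59.2
hub [0.5263 0.0344] [0.5196 0.0208] 63.6 61.0 59.4 0.04084633364277774 0.025730587766771826
```

Request:
jog_arm --motion '[{"claw":0.04,"translation":[-0.0002,-0.001,0],"spin":0.025},{"claw":0.04,"translation":[-0.001,0,0],"spin":0},{"claw":0.04,"translation":[-0.003,0,0],"spin":0},{"claw":0.04,"translation":[-0.003,0,0],"spin":0}]'

```text
t: 7.35
position: [0.507, -0.0013, 0.2028]
tool_rot: [91.0, 89.7, 1.0]
contact_force: [7.9, 3.4, -6.3]
gripper_width: 0.0493
```

Request:
jog_arm --motion '[{"claw":0.04,"translation":[-0.002,0.001,0],"spin":0},{"claw":0.04,"translation":[-0.004,0.001,0],"spin":0},{"claw":0.04,"translation":[-0.01,0,0],"spin":0},{"claw":0.04,"translation":[-0.015,0,0],"spin":0},{"claw":0.04,"translation":[-0.02,0,0],"spin":0},{"claw":0.04,"translation":[-0.02,0,0],"spin":0}]'

```text
t: 7.95
position: [0.5061, -0.0015, 0.2744]
tool_rot: [-69.8, 90.0, -159.8]
contact_force: [0.6, -0.3, -1.0]
gripper_width: 0.0492
```

```bash
python3 snap.py w6 wrist; python3 snap.py s6 scene
python3 - <<'E'
from h import *
c=load("scene0.npz");im=c["color"]
mk=((im.max(2)<50)*255).astype(np.uint8);mk[:,:30]=0;mk[:,165:]=0;mk[:150]=0;mk[345:]=0
cs=max(cv2.findContours(mk,0,1)[0],key=cv2.contourArea);h=cv2.approxPolyDP(cs,6,True)[:,0];print(h.tolist())
for p in h: print(p,plane(c,*p,.09)[:2].round(3))
E
```

```text
8.0 [ -0.3   7.  104.8  -0.   68.   89.7] [ 0.5079 -0.0015  0.2778] zaz -90.07329187362505 xdir [ 4.1e-03 -3.0e-04 -1.0e+00] 0.04990349324588638 [ 1.9 -0.1  3.3] [ 0.   -0.09 -0.05]
8.05 [ -0.3   7.  104.9  -0.   67.8  89.8] [ 0.5079 -0.0015  0.2763] zaz -90.08385349171479 xdir [ 4.5e-03 -2.0e-04 -1.0e+00] 0.049152679348276336 [-0.3 -0.6 -1.8] [ 0.02  0.06 -0.  ]
[[126, 191], [45, 211], [53, 322], [65, 330], [74, 317], [140, 298], [152, 305]]
[126 191] [ 0.333 -0.321]
[ 45 211] [ 0.346 -0.531]
[ 53 322] [ 0.655 -0.509]
[ 65 330] [ 0.68  -0.483]
[ 74 317] [ 0.654 -0.463]
[140 298] [ 0.645 -0.314]
[152 305] [ 0.669 -0.289]
```

View pics/w6.png

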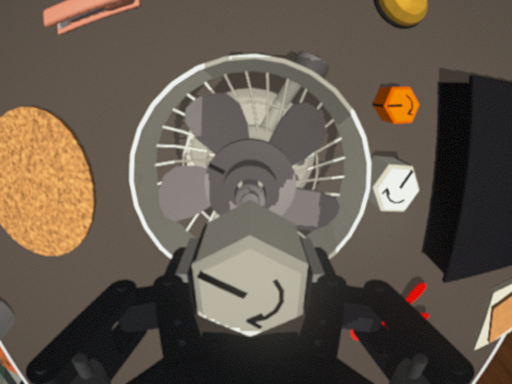

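View pics/s6.png

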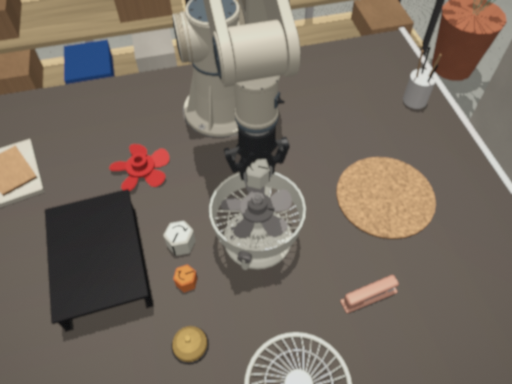

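Request:
jog_arm --motion '[{"claw":0.04,"translation":[0,0,0.03],"spin":0},{"claw":0.04,"translation":[0,-0.004,0.045],"spin":0},{"claw":0.04,"translation":[0,-0.004,0.045],"spin":0},{"claw":0.04,"translation":[0,-0.004,0.045],"spin":0},{"claw":0.04,"translation":[0,0,0.045],"spin":0},{"claw":0.04,"translation":[0.01,0,0.045],"spin":0},{"claw":0.04,"translation":[0.01,0,0.045],"spin":0},{"claw":0.04,"translation":[0.01,0,0.045],"spin":0}]'

```text
t: 8.85
position: [0.493, -0.348, 0.2422]
tool_rot: [-121.4, 89.9, 148.5]
contact_force: [1.0, 0.3, -0.9]
gripper_width: 0.0497
```

Request:
jog_arm --motion '[{"claw":0.04,"translation":[0.03,0,0.035],"spin":0},{"claw":0.04,"translation":[0.04,0,0.025],"spin":0},{"claw":0.04,"translation":[0.03,0,0.005],"spin":0},{"claw":0.04,"translation":[0.02,0,0],"spin":0},{"claw":0.04,"translation":[0.012,0,0],"spin":0},{"claw":0.04,"translation":[0.004,0,0],"spin":0},{"claw":0.04,"translation":[0,0,0],"spin":0}]'

```text
t: 9.55
position: [0.4938, -0.4111, 0.1072]
tool_rot: [-124.8, 90.0, 145.1]
contact_force: [0.1, 0.6, -0.8]
gripper_width: 0.0494
```

```bash
python3 snap.py s7 scene; python3 snap.py w7 wrist
```

```text
9.6 [-39.9  29.3  96.8  -0.   53.8  50.2] [ 0.4942 -0.4114  0.108 ] zaz -90.09554196387732 xdir [ 7.e-04 -7.e-04 -1.e+00] 0.04909537881401319 [ 0.4  0.3 -0.5] [ 0.04 -0.05  0.02]
9.65 [-39.9  29.3  96.8  -0.   53.8  50.2] [ 0.4945 -0.4116  0.1084] zaz -90.09921362025877 xdir [ 0.0014 -0.0012 -1.    ] 0.04948695202698349 [-1.  -0.3 -0.2] [-0.01 -0.   -0.05]
```

View pics/s7.png

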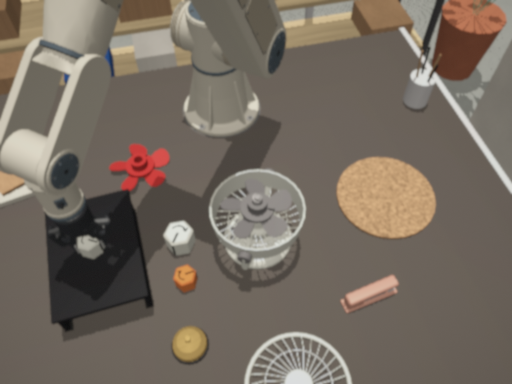

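View pics/w7.png

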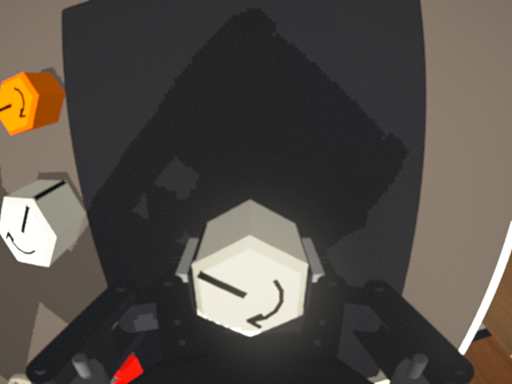

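The nut is held upright over the riser's middle (wrist (250,275); riser edges at columns about 70 and 425). Lowering gently.

Request:
jog_arm --motion '[{"claw":0.04,"translation":[0.005,0,0],"spin":0},{"claw":0.04,"translation":[0.003,0,0],"spin":0},{"claw":0.04,"translation":[0.001,0,0],"spin":0},{"claw":0.04,"translation":[0.001,0,0],"spin":0},{"claw":0.04,"translation":[0.0,0,0],"spin":0}]'

```text
t: 10.15
position: [0.4937, -0.4113, 0.0971]
tool_rot: [-125.3, 90.0, 144.6]
contact_force: [-0.3, -0.5, 0.5]
gripper_width: 0.0494
```

Request:
jog_arm --motion '[{"claw":0.04,"translation":[0.001,0,0],"spin":0},{"claw":0.04,"translation":[0,0,0],"spin":0}]'

```text
t: 10.35
position: [0.4939, -0.4115, 0.0967]
tool_rot: [62.2, 90.0, -27.9]
contact_force: [-0.7, 0.8, 3.4]
gripper_width: 0.0493
```

Request:
jog_arm --motion '[{"claw":0.04,"translation":[0.0007,0,0],"spin":0},{"claw":0.04,"translation":[0,0,0],"spin":0}]'

```text
t: 10.55
position: [0.4939, -0.4114, 0.0967]
tool_rot: [65.2, 90.0, -24.9]
contact_force: [-2.7, 3.1, 9.5]
gripper_width: 0.0492
```

Request:
jog_arm --motion '[{"claw":0.049,"translation":[-0.0004,0,0],"spin":0},{"claw":0.052,"translation":[0,0,0],"spin":0},{"claw":0.056,"translation":[0,0,0],"spin":0},{"claw":0.065,"translation":[0,0,0],"spin":0},{"claw":0.08,"translation":[0,0,0],"spin":0},{"claw":0.085,"translation":[0,0,0],"spin":0},{"claw":0.085,"translation":[0,0,0],"spin":0}]'

```text
t: 11.25
position: [0.4937, -0.4113, 0.0958]
tool_rot: [-133.8, 90.0, 136.0]
contact_force: [0.8, -0.1, 0.4]
gripper_width: 0.0854
```

Request:
jog_arm --motion '[{"claw":0.085,"translation":[-0.02,0,0],"spin":0},{"claw":0.085,"translation":[-0.03,0,0],"spin":0},{"claw":0.085,"translation":[-0.04,0,0],"spin":0},{"claw":0.085,"translation":[-0.045,0,0],"spin":0},{"claw":0.085,"translation":[-0.045,0,0],"spin":0}]'

```text
t: 11.75
position: [0.4935, -0.4111, 0.2774]
tool_rot: [-130.0, 90.0, 139.9]
contact_force: [-0.1, -1.0, -0.6]
gripper_width: 0.0849
```

```bash
python3 snap.py w8 wrist; python3 -c "
from h import *
c=load('w8.npz')
print(fproj(c,np.array([[.4939,-.4114,.136]])))"
```

```text
11.8 [-39.9  19.2  87.9  -0.   72.2  50.2] [ 0.4961 -0.4133  0.2861] zaz -90.12976014765053 xdir [ 0.008  -0.0067 -0.9999] 0.08512357958238449 [ 2.1 -1.9  7. ] [-0.04 -0.07  0.03]
[[249.68803353 178.12632137]]
```

View pics/w8.png

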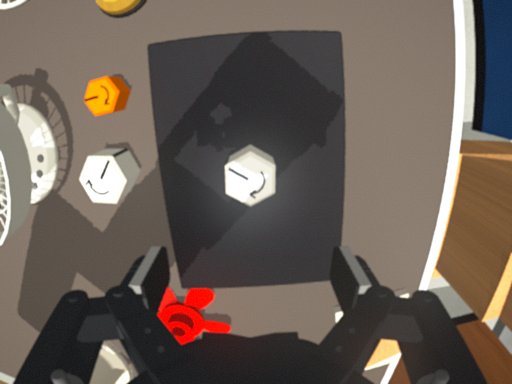

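The nut stands upright on the riser at (250,177), where predicted. Back to the fan.

Request:
jog_arm --motion '[{"claw":0.085,"translation":[0,0.002,-0.035],"spin":0},{"claw":0.085,"translation":[0,0.002,-0.047],"spin":0},{"claw":0.085,"translation":[0,0.002,-0.047],"spin":0},{"claw":0.085,"translation":[0,0.002,-0.047],"spin":0},{"claw":0.085,"translation":[0,0.002,-0.047],"spin":0},{"claw":0.085,"translation":[0,0.002,-0.047],"spin":0},{"claw":0.085,"translation":[0,0,-0.047],"spin":0},{"claw":0.085,"translation":[0,0,-0.047],"spin":0}]'

```text
t: 12.6
position: [0.5063, -0.0456, 0.2759]
tool_rot: [85.4, 90.0, -4.7]
contact_force: [1.2, -1.1, -0.1]
gripper_width: 0.0851
```

Request:
jog_arm --motion '[{"claw":0.085,"translation":[0,0,-0.03],"spin":0},{"claw":0.085,"translation":[0,0,-0.015],"spin":0},{"claw":0.085,"translation":[0,0,0],"spin":0},{"claw":0.085,"translation":[0,0,0],"spin":0}]'

```text
t: 13.0
position: [0.5067, -0.0029, 0.2758]
tool_rot: [2.1, 90.0, -87.9]
contact_force: [0.0, -0.7, 0.8]
gripper_width: 0.0852
```

```bash
python3 snap.py w9 wrist; python3 -c "
from h import *
c=load('w9.npz')
print(fproj(c,np.array([[.5065,-.0013,.183],[.5065,-.0013,.203]])))
cv2.imwrite('pics/w9c.png',cv2.resize(c['color'][100:250,180:330],None,fx=4,fy=4,interpolation=cv2.INTER_CUBIC))"
```

```text
13.05 [ -0.5   7.1 104.9  -0.   68.   89.6] [ 0.5068 -0.0033  0.2758] zaz -90.14916960264294 xdir [ 0.e+00 -5.e-04 -1.e+00] 0.08499614980332726 [-0.6 -0.5 -0.5] [-0.04  0.   -0.05]
[[247.32301949 194.64960895]
 [247.15323985 202.99712729]]
```

View pics/w9c.png

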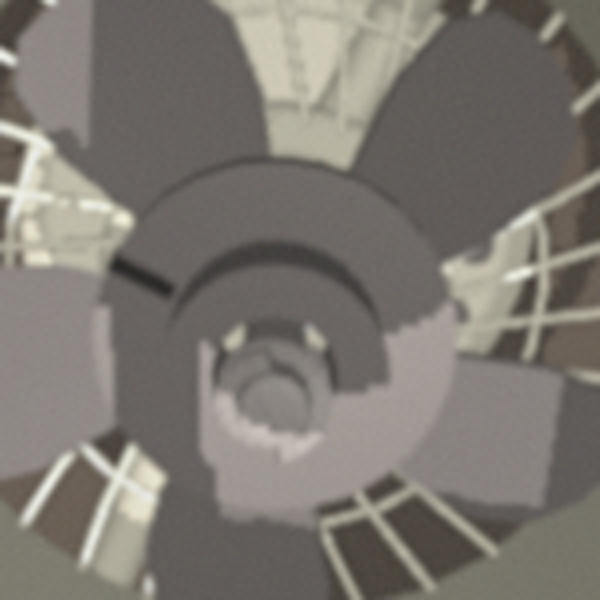

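Request:
jog_arm --motion '[{"claw":0.085,"translation":[0.03,0.001,-0.0015],"spin":0},{"claw":0.085,"translation":[0.03,0,0],"spin":0},{"claw":0.085,"translation":[0.03,0,0],"spin":0},{"claw":0.085,"translation":[0.02,0,0],"spin":0},{"claw":0.08,"translation":[0.007,0,0],"spin":0},{"claw":0.07,"translation":[0,0,0],"spin":0},{"claw":0.06,"translation":[0,0,0],"spin":0}]'

```text
t: 13.75
position: [0.5084, -0.0015, 0.1598]
tool_rot: [87.0, 89.9, -3.2]
contact_force: [0.6, -0.7, 0.8]
gripper_width: 0.0603
```

Request:
jog_arm --motion '[{"claw":0.053,"translation":[0,0,0],"spin":0},{"claw":0.045,"translation":[0,0,0],"spin":0},{"claw":0.04,"translation":[0,0,0],"spin":0},{"claw":0.04,"translation":[0,0,0],"spin":0}]' --squeeze 60

```text
t: 14.15
position: [0.5087, -0.0011, 0.1607]
tool_rot: [78.7, 89.8, -11.4]
contact_force: [-1.7, -2.1, 8.2]
gripper_width: 0.0493
```

```bash
python3 snap.py w10 wrist
```

```text
14.2 [ -0.3  14.7 111.6  -0.   53.5  89.8] [ 0.5087 -0.0011  0.1607] zaz -90.10374065549102 xdir [ 2.6e-03 -5.0e-04 -1.0e+00] 0.04932071347057249 [-2.  -1.1  8.3] [-0.29  0.35  0.07]
```

View pics/w10.png

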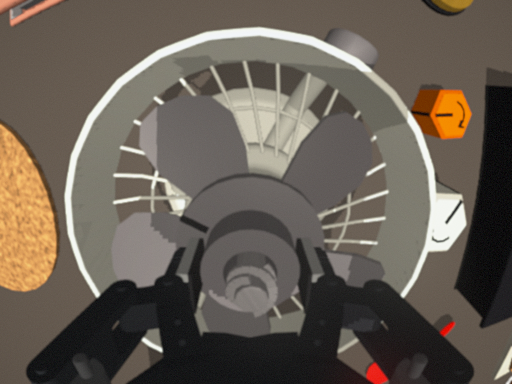

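Jaws hold the boss (at (248,265)) with 49 mm opening. Drawing it up.

Request:
jog_arm --motion '[{"claw":0.04,"translation":[-0.002,0,0],"spin":0},{"claw":0.04,"translation":[-0.004,0,0],"spin":0},{"claw":0.04,"translation":[-0.006,0,0],"spin":0},{"claw":0.04,"translation":[-0.006,0,0],"spin":0}]'

```text
t: 14.6
position: [0.5077, -0.0008, 0.1775]
tool_rot: [108.0, 90.0, 17.8]
contact_force: [-0.3, -0.6, -1.6]
gripper_width: 0.0491
```

Request:
jog_arm --motion '[{"claw":0.04,"translation":[-0.012,0,0],"spin":0},{"claw":0.04,"translation":[-0.015,0,0],"spin":0},{"claw":0.04,"translation":[-0.015,0,0],"spin":0},{"claw":0.04,"translation":[-0.015,0,0],"spin":0},{"claw":0.04,"translation":[-0.015,0,0],"spin":0},{"claw":0.04,"translation":[-0.02,0,0],"spin":0},{"claw":0.04,"translation":[-0.01,0,0],"spin":0},{"claw":0.04,"translation":[0,0,0],"spin":0}]'

```text
t: 15.4
position: [0.5086, -0.0009, 0.2807]
tool_rot: [90.0, 89.8, -0.1]
contact_force: [0.9, -0.5, -2.4]
gripper_width: 0.0491
```

```bash
python3 snap.py w11 wrist; python3 snap.py s11 scene
```

```text
15.45 [ -0.3   7.  104.5  -0.   68.4  89.9] [ 0.5079 -0.0009  0.2795] zaz -90.12544364235033 xdir [ 0.0014 -0.     -1.    ] 0.04895195910078854 [ 0.9 -0.2 -1.9] [ 0.01 -0.    0.01]
15.5 [ -0.3   7.  104.6   0.   68.4  89.9] [ 0.5075 -0.0009  0.2786] zaz -90.1244031827343 xdir [-1.e-04  0.e+00 -1.e+00] 0.04914382028691033 [-0.4 -0.9 -1.9] [-0.01 -0.01 -0.02]
```

View pics/w11.png

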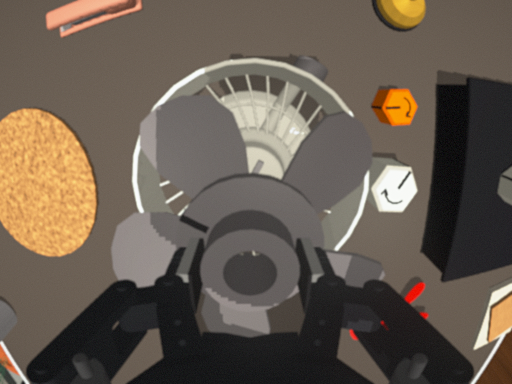

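View pics/s11.png

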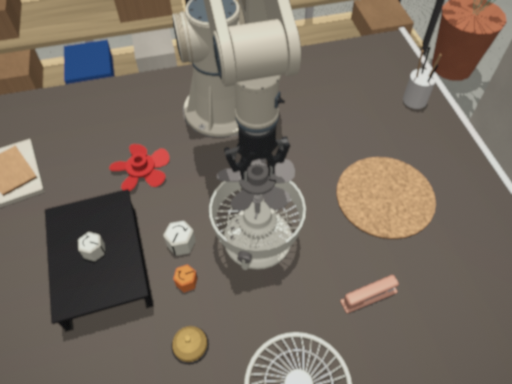

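Request:
jog_arm --motion '[{"claw":0.04,"translation":[0,-0.003,-0.025],"spin":0},{"claw":0.04,"translation":[0,-0.005,-0.04],"spin":0},{"claw":0.04,"translation":[0,-0.005,-0.043],"spin":0},{"claw":0.04,"translation":[0,-0.005,-0.043],"spin":0},{"claw":0.04,"translation":[0,-0.005,-0.043],"spin":0},{"claw":0.04,"translation":[0,-0.005,-0.043],"spin":0},{"claw":0.04,"translation":[0,-0.005,-0.043],"spin":0},{"claw":0.04,"translation":[0,-0.005,-0.043],"spin":0}]'

```text
t: 16.3
position: [0.4694, 0.3236, 0.2776]
tool_rot: [-52.9, 89.9, -143.0]
contact_force: [0.2, 0.4, -1.5]
gripper_width: 0.049
```

Request:
jog_arm --motion '[{"claw":0.04,"translation":[0.02,-0.003,-0.037],"spin":0},{"claw":0.04,"translation":[0.03,-0.0015,-0.022],"spin":0},{"claw":0.04,"translation":[0.03,0,-0.007],"spin":0},{"claw":0.04,"translation":[0.03,0,0],"spin":0},{"claw":0.04,"translation":[0.03,0,0],"spin":0},{"claw":0.04,"translation":[0.02,0,0],"spin":0},{"claw":0.04,"translation":[0.01,0,0],"spin":0},{"claw":0.04,"translation":[0,0,0],"spin":0}]'

```text
t: 17.1
position: [0.4649, 0.3873, 0.1069]
tool_rot: [-50.3, 89.8, -140.4]
contact_force: [-0.2, -0.3, -0.3]
gripper_width: 0.0487
```

```bash
python3 snap.py s12 scene; python3 snap.py w12 wrist;python3 snap.py t12 top
```

```text
17.15 [ 39.6  26.5 101.6   0.   52.  129.8] [0.4657 0.3879 0.1083] zaz -90.1324357181065 xdir [-1.2e-03 -9.0e-04 -1.0e+00] 0.04914065346254213 [ 0.7 -0.1 -0.7] [ 0.06  0.02 -0.01]
17.2 [ 39.6  26.5 101.5   0.   52.  129.8] [0.4663 0.3884 0.1093] zaz -90.13125727801761 xdir [ 2.e-04  2.e-04 -1.e+00] 0.04913549901794544 [-0.2  0.1 -0.4] [ 0.02 -0.05  0.05]
17.25 [ 39.6  26.4 101.5   0.   52.  129.8] [0.4666 0.3886 0.1098] zaz -90.13110177667119 xdir [ 1.1e-03  9.0e-04 -1.0e+00] 0.04937128167902479 [-0.2 -0.3 -1. ] [-0.03 -0.06 -0.02]
```

View pics/s12.png

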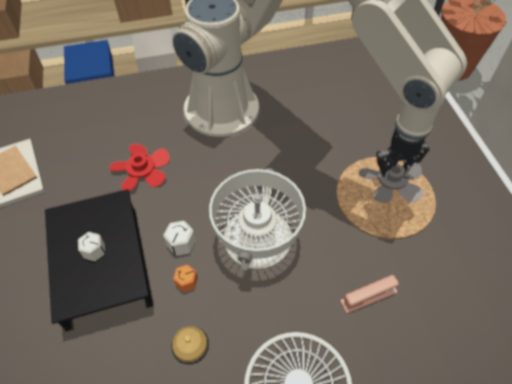

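View pics/w12.png

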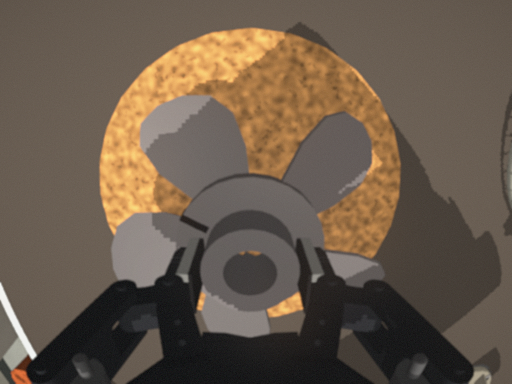

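Blade level over the cork (wrist centre (250,265), cork centre below). Lowering.

Request:
jog_arm --motion '[{"claw":0.04,"translation":[0.015,0,0],"spin":0},{"claw":0.04,"translation":[0.02,0,0],"spin":0},{"claw":0.04,"translation":[0.015,0,0],"spin":0},{"claw":0.04,"translation":[0.01,0,0],"spin":0},{"claw":0.04,"translation":[0.006,0,0],"spin":0},{"claw":0.04,"translation":[0.002,0,0],"spin":0},{"claw":0.04,"translation":[0,0,0],"spin":0},{"claw":0.04,"translation":[0,0,0],"spin":0}]'

```text
t: 18.05
position: [0.4664, 0.3885, 0.0414]
tool_rot: [130.0, 89.9, 39.9]
contact_force: [0.2, 0.1, -0.8]
gripper_width: 0.0486
```

Request:
jog_arm --motion '[{"claw":0.04,"translation":[0.001,0,0],"spin":0},{"claw":0.04,"translation":[0.001,0,0],"spin":0},{"claw":0.04,"translation":[0,0,0],"spin":0}]'

```text
t: 18.35
position: [0.466, 0.3882, 0.0389]
tool_rot: [141.1, 90.0, 50.9]
contact_force: [-0.3, 0.1, -0.9]
gripper_width: 0.0493
```

Request:
jog_arm --motion '[{"claw":0.04,"translation":[0.001,0,0],"spin":0},{"claw":0.04,"translation":[0.001,0,0],"spin":0},{"claw":0.04,"translation":[0.0005,0,0],"spin":0},{"claw":0.04,"translation":[0,0,0],"spin":0}]'

```text
t: 18.75
position: [0.466, 0.3881, 0.0363]
tool_rot: [-54.1, 90.0, -144.3]
contact_force: [-0.1, -0.8, -0.9]
gripper_width: 0.049
```

Request:
jog_arm --motion '[{"claw":0.04,"translation":[0.0007,0,0],"spin":0},{"claw":0.04,"translation":[0,0,0],"spin":0}]'

```text
t: 18.95
position: [0.466, 0.3883, 0.0358]
tool_rot: [-146.8, 90.0, 123.0]
contact_force: [-1.2, 0.1, 0.0]
gripper_width: 0.049
```

Request:
jog_arm --motion '[{"claw":0.04,"translation":[0.0007,0,0],"spin":0},{"claw":0.04,"translation":[0,0,0],"spin":0}]'

```text
t: 19.15
position: [0.466, 0.3883, 0.0357]
tool_rot: [168.6, 90.0, 78.5]
contact_force: [-3.5, -1.2, 7.2]
gripper_width: 0.049
```

Request:
jog_arm --motion '[{"claw":0.04,"translation":[0.0005,0,0],"spin":0},{"claw":0.04,"translation":[0,0,0],"spin":0}]'

```text
t: 19.35
position: [0.466, 0.3883, 0.0357]
tool_rot: [166.5, 90.0, 76.4]
contact_force: [-4.5, -1.6, 13.2]
gripper_width: 0.0487
```

Seated (13 N, z no longer falling). Releasing.

Request:
jog_arm --motion '[{"claw":0.049,"translation":[-0.0006,0,0],"spin":0},{"claw":0.052,"translation":[0,0,0],"spin":0},{"claw":0.056,"translation":[0,0,0],"spin":0},{"claw":0.065,"translation":[0,0,0],"spin":0},{"claw":0.08,"translation":[0,0,0],"spin":0},{"claw":0.085,"translation":[0,0,0],"spin":0},{"claw":0.085,"translation":[0,0,0],"spin":0}]'

```text
t: 20.05
position: [0.4661, 0.3882, 0.035]
tool_rot: [-54.1, 90.0, -144.3]
contact_force: [-0.9, 0.2, 0.2]
gripper_width: 0.085
```

Request:
jog_arm --motion '[{"claw":0.085,"translation":[-0.02,0,0],"spin":0},{"claw":0.085,"translation":[-0.03,0,0],"spin":0},{"claw":0.085,"translation":[-0.045,0,0],"spin":0},{"claw":0.085,"translation":[-0.045,0,0],"spin":0},{"claw":0.085,"translation":[-0.045,0,0],"spin":0},{"claw":0.085,"translation":[-0.02,0,0],"spin":0},{"claw":0.085,"translation":[0,0,0],"spin":0},{"claw":0.085,"translation":[0,0,0],"spin":0}]'

```text
t: 20.85
position: [0.4659, 0.3881, 0.2399]
tool_rot: [129.4, 90.0, 39.2]
contact_force: [0.2, -0.2, 0.4]
gripper_width: 0.0853
```

```bash
python3 snap.py s13 scene; python3 snap.py w13 wrist; python3 snap.py t13 top
```

```text
20.9 [ 39.7  18.2  95.5   0.   66.4 129.8] [0.4654 0.3877 0.2389] zaz -90.12742958619432 xdir [-0.0013 -0.0011 -1.    ] 0.08531617849728114 [ 0.5 -0.5 -0.5] [-0.03  0.03 -0.  ]
20.95 [ 39.7  18.2  95.5  -0.   66.4 129.8] [0.4653 0.3876 0.2384] zaz -90.12416497452863 xdir [-0.002  -0.0017 -1.    ] 0.08516647683926958 [-1.2 -0.3 -0.1] [0.02 0.03 0.02]
21.0 [ 39.7  18.2  95.5   0.   66.4 129.8] [0.4653 0.3876 0.2383] zaz -90.12523703114073 xdir [-0.0023 -0.0019 -1.    ] 0.08452248539120187 [-0.1  0.4  0.1] [-0.03 -0.02  0.02]
```

View pics/s13.png

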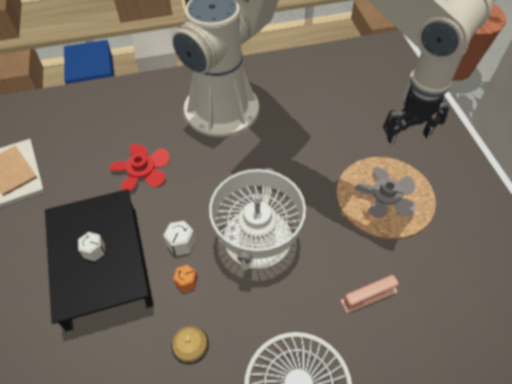

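View pics/w13.png

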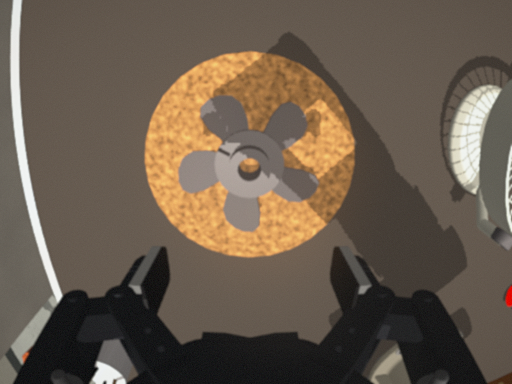

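View pics/t13.png

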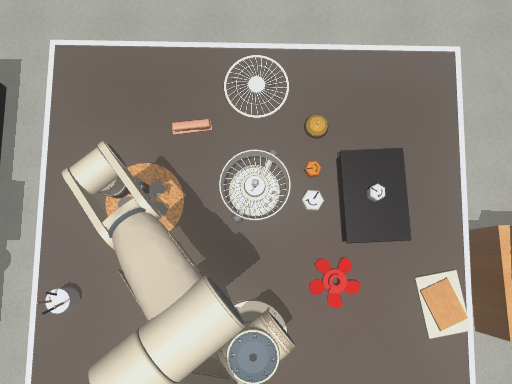

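All good: the blade is flat and centred on the cork (wrist (247,165)). The nut is upright on the riser (top view (376,191)). The stapler (192,127) and bell (317,126) are where they started.

```bash
python3 -c "
from rig import ticket
print(ticket.hand_in())"
```

```text
the job is handed in; nothing more can be done
None
```

The nut and blade are both off the fan and set down where you asked, and the job was handed in at about 21 s of the 67 s allowed.

- **Nut:** I turned it clockwise about 148° in a single grip. Measured just before a last 1.5° nudge, its line was within about 2° of the hub line. It then lifted off, pulling sideways with up to 8 N at first because the tool sat a millimetre or two off the shaft's axis; I corrected that and it came free. I set it right way up near the middle of the black riser, lowering it until it touched.
- **Blade:** I drew it straight up by its boss, raising it about 118 mm, and lowered it onto the cork until it stopped falling at 13 N. I released it there.
- **Last checks:** The final pictures from all three cameras show the blade flat, boss up and near the tile's centre, with every paddle inside the edge. The nut is upright on the riser. The stapler and bell are at the same pixels as at the start, and the gripper is clear of everything.
- **Disagreements:** The cameras put the shaft's axis and the cork's centre a few millimetres apart, which was harmless at the margins here. My first move calls were refused for missing keys and moved nothing.

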